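Move a jammed drill chuck from the long extension socket to the short one

ROBOT

A 6-joint arm with a two-finger parallel gripper is mounted at the origin on the work surface. World frame = base frame: x ahead of the robot, y to its left, z up, the work surface at z = 0. Lengths are in mm, angles in rad, forces in N, time in s.
With the tool pointing down it reaches from about 300 to 775 mm from the base axis. Payload 14.6 kg.
Tool frame: the origin (TCP) lies at the very end of the fingers, on their centre line; the grasp point (between the pads) lies 19 mm behind it; z points along the fingers, x is the direction in which the jaws open and shut, and the axes are right-handed (so a half turn about z gives the same grasp; the last joint's range is limited). The gripper opens to 85 mm and grips with 20 to 120 N. Pads are 22 mm wide; open, the fingers measure 114 mm over their backs; the gripper's body (76 mm by 85 mm) begins 54 mm behind the grasp point. The pads swing forward as they close: fully open they stand 13 mm farther back than shut.
Start: joints at [-0.067, 0.3, 1.521, -0, 1.321, -0.067], TCP at [549.99, -0.002, 231.281] pointing down, gripper open.
Joint ranges: [-3.03, 3.03], [-0.79, 2.21], [0.23, 2.52], [-1.04, 4.18], [0, 3.07], [-2.55, 2.55]. Speed limits (rad/s): [2.22, 2.22, 2.57, 3.14, 3.14, 3.14].

INTERFACE

Orientations are given as a unit quaternion [w, x, y, z].
In Python, from plant import ctrl gives the robot as it stands. The module is installed in compiled form; this text tells all that it offers.
- The arm moves only by the tool play_rows, never from a script. Its argument "rows" is a list of rows, each a list of 2 entries, a list of its own where there are three numbers: the shift along the tool's x, y, z in units of 0.025 m (1.0 is 0.025 m), then the turn about the tool's z in units of 90 degrees (1.0 is 90 degrees). A call has 1 to 5 rows; each row shifts and turns the commanded pose from where the row before left it, along the tool's axes as they then stand; what a row does not reach is not made up. A row lasts 1/8 s, in which the tool goes at most 62.5 mm and 10.7 degrees, less where a joint would pass 70% of its speed; a pose out of reach is approached as far as the arm can. A call with a number of a shift or a turn outside -1 to 1 is refused whole. A call with a gripper value outside its range is refused whole. "jaw" is the opening, from -1 (shut) to 1 (fully open), so that 0 is half open, set as the call begins (left out, the last holds). The fingers move at their own pace and stop on an object; "newtons" is the grip in N (left out, the last holds). Time passes only in rows, so rows that do not move let the fingers close. It gives the time, the measured TCP pose, the force and the opening at its end, in the units of the state.
- ctrl.state(): the state, without advancing time (a new reading comes with each control period).
- ctrl.capture(name): name is "scene" or "side" or "wrist"; returns the picture (384x512x3 uint8, red, green, blue); there is no depth.
- ctrl.get_calibration(name): a dict with "mtx" (3x3 intrinsics, pixels), "R" (3x3) and "t" (3): a world point X has camera coordinates R X + t. Camera axes: x right, y down, z forward; pixel columns grow to the right and rows downward; lengths in mm; the calibration is good to about 2 mm. The wrist camera is an equidistant fisheye: a pixel r from the principal point sees the ray r / f radians off the axis. A picture is of the moment at which its call begins: read the wrist's pose just before it. get_calibration takes no time and is no camera call; for the wrist camera it gives the pose at the moment of the call.
- ctrl.sign_off(): hands the job in, once; it reports no verdict.
The state is a dict: "time_s": time; "joint_positions": joint angles; "joint_vel": joint speeds; "effort": joint torques, N m; "ee_pos": TCP position; "eef_rot": TCP orientation; "force": force on the tool from outside, world axes, zero at the start; "torque": the same for the moment, N m; "opening": opening from 0.0 (shut) to 1.0 (fully open).
Only numpy, scipy, OpenCV 4.12 (cv2) and the standard library are available. Lean on these libraries where they do the work, as an engineer would, in place of code of your own. Each camera call takes 0.05 s, during which the arm holds its last target. There are 200 camera calls.

TASK

The drill chuck is jammed by its taper in the long socket: break it loose by driving the drift through that socket's slot, under the chuck's tang (do not pull the chuck loose by hand), then take the drift out and leave it lying on the bench or in its rack. Move the chuck upright to the short socket, turn it until the tang finds the slot and push it firmly until it snaps fully home. Leave the pail, scissors and tape where they are.

Things in the scene. Friction and masses are not known exactly. Their poses are not given: they have to be found in the camera images.
- chuck: Steel drill chuck on a tapered arbor, jaws up, 0.55 kg, loose, starting jammed home in the long socket. Origin on its axis at the taper's large end, level with the socket's mouth when home; z up to the jaws. Above: neck to 6 mm, body 37 mm across to 26, toothed ring 41 mm across to 48, nose and jaws to 76. Below: taper 65 mm long, 17.8 to 14.5 mm thick, then the tang, to -75 mm.
- chuck_mid (a point): point on the chuck's axis 36 mm above its origin, mid toothed ring: a good height to grip; axes as the chuck's. Once broken loose the chuck stands 4 to 8 mm proud of the mouth and lifts out freely; lift it 75 mm to clear the mouth
- chuck_tang (a point): middle of the end of the chuck's flat tang, 75 mm below its origin. The tang is 10 mm long, 13 mm wide along the chuck's x and 6.3 mm thick along its y; it starts in the long socket's slot
- long: the long steel taper socket, fixed upright in the bench clamp: round, 30 mm across, mouth 170 mm above the bench. Origin on its axis at the bench; its axes turn with its slot. The drift slot runs right through it along x, is 8.4 mm wide (y) and reaches 81 to 105 mm above the bench. A straight pull of about 35 N would be needed to break the chuck loose
- long_mouth (a point): centre of the long socket's mouth, 170 mm above the bench; axes as the long socket's
- long_slot (a point): on the long socket's axis, on the slot's floor, 81 mm above the bench; x runs along the slot. With the chuck home the tang fills the slot's top 10 mm; 14 mm below it is open. The drift, from either end, meets the tang with its tip about 30 mm past the axis, breaks the chuck loose with a push of about 10 N by 40 to 50 mm, and jams about 70 mm past it
- short: the short steel taper socket, empty, fixed upright in the same clamp, 110 mm from the long one: like it, 30 mm across, but its mouth is 135 mm above the bench. Origin on its axis at the bench; x runs along its slot (8.4 mm wide, 46 to 70 mm above the bench), which is turned 0.6 to 2.2 rad from the long one's. Its bore, 19 mm wide and 65 mm deep, ends at the slot, which takes the tang
- short_mouth (a point): centre of the short socket's mouth, 135 mm above the bench; axes as the short socket's. The taper goes home only with the tang within about 0.2 rad of the slot (either way round); turned wrong it stops 10 mm proud on the tang's end. Aligned, it slides on to about 6 mm proud, then needs a push of 10 to 15 N and snaps home
- drift: the drift: flat dark steel wedge 175 mm long, 5.6 mm thick, 0.17 kg, loose, on its straight edge in the rack. x points to the tip, y across the thickness, z up from the bottom edge. Origin on the bottom edge, 100 mm behind the tip. 8 mm high at the tip, rising 1 in 5 to 28 mm at the origin; behind it a bar 28 mm high to x -75 mm. The last 12 mm are bevelled to a nose 2.4 mm thick and 5.5 high
- drift_tip (a point): middle of the drift's nose, 5 mm above the line of its bottom edge
- drift_grip (a point): where to hold the drift: 148 mm behind its tip, 14 mm above its bottom edge, on the bar's end that overhangs the rack by 53 mm; axes as the drift's. Held here, the hand stays clear of the chuck
- rack: fixed light wooden rack block, 120 by 70 mm and 38 mm high, with a groove along x, 8 mm wide, its floor 26 mm above the bench, that holds the drift on edge, tip to +x; small drills stand in it, up to 76 mm above the bench. Origin at the centre of its underside
- clamp: fixed grey bench clamp that holds both sockets: plate 84 by 205 mm with two bosses 36 mm high, 110 mm apart along its y axis, either socket in either boss. Origin at the centre of its underside
- pail: bystander: galvanised pail of pencils, 100 mm wide at the rim, 95 mm high, pencils up to 150 mm. Origin at the centre of its underside
- scissors: bystander: scissors lying on the bench, 175 mm long, 9 mm high, blades to +x. Origin by the pivot
- tape: bystander: roll of paper tape, 90 mm across, 24 mm high, lying flat. Origin at the centre of its underside

How it is judged:
By the outcome, as a careful person would: the job done as asked, in the order asked, and still so for the second after the job is handed in, with the robot touching nothing.
It also fails if it takes over 64 s, if anything falls off the work surface, if the arm or the gripper's body presses on something with over 40 N, if the wrist force passes 120 N, or if a joint passes its speed limit or range.

## Working session

There is one attempt and no reset: what is moved stays moved. The work goes in short steps, Python scripts to look and compute and a tool call to move; the robot and the scene stay as the last step left them, time stands still between calls to the robot, and variables do not carry over. Pictures are saved under pics/ and viewed, about 8 in all and at most 12, crops included, and the job is handed in when it is done.

Besides the shell and the picture viewer there is one more tool, called after ">>>" as name(argument=value, ...) on one line, values as JSON. play_rows: Moves the arm, as the interface text tells. Its arguments: {"type":"object","properties":{"rows":{"type":"array","items":{"type":"array"}},"jaw":{"type":"number"},"newtons":{"type":"number"}},"required":["rows"]}

```bash
mkdir -p pics; ls; python3 - <<'E'
from plant import ctrl
import cv2
for n in ("scene","side","wrist"):
    im=ctrl.capture(n); c=ctrl.get_calibration(n); print(n,c["mtx"].tolist(),c["R"].round(4).tolist(),c["t"].round(1).tolist())
    cv2.imwrite(f"pics/{n}0.png",cv2.resize(im[:,:,::-1],(800,600),interpolation=cv2.INTER_CUBIC))
s=ctrl.state();print(s)
E
```

```text
pics
scene [[482.8176527462902, 0.0, 256.5110868765865], [0.0, 482.8176527462902, 194.84898306730582], [0.0, 0.0, 1.0]] [[0.5388, 0.8422, -0.0181], [0.4943, -0.3335, -0.8028], [-0.6821, 0.4236, -0.596]] [-295.5, -168.1, 1633.7]
side [[366.8250986233678, 0.0, 248.27308483348637], [0.0, 366.8250986233678, 185.0975142847692], [0.0, 0.0, 1.0]] [[-0.9428, -0.3334, 0.0048], [-0.1887, 0.5217, -0.832], [0.2749, -0.7853, -0.5547]] [533.2, 239.7, 870.1]
wrist [[297.3186396354542, 0.0, 246.72679214452717], [0.0, 297.3186396354542, 193.10134291823167], [0.0, 0.0, 1.0]] [[1.0, 0.0007, -0.0006], [0.0008, -0.9524, 0.3047], [-0.0003, -0.3047, -0.9524]] [-549.3, -40.3, 379.4]
{'time_s': 0.15, 'joint_positions': array([-6.66025403e-02,  3.00301621e-01,  1.52138321e+00, -2.34412869e-05,
        1.32065920e+00, -6.65962144e-02]), 'joint_vel': array([-1.40806989e-03, -1.51931464e-03,  2.60764154e-05, -7.89469835e-04,
        3.62007382e-04,  7.44563105e-04]), 'effort': array([ 1.15317634e-03, -5.43663168e+01, -3.61884356e+01, -9.07762978e-05,
        3.16729136e-03,  4.75633647e-05]), 'ee_pos': array([ 5.49852790e+02, -8.36845729e-05,  2.30897992e+02]), 'eef_rot': array([-1.36726610e-05,  9.99999929e-01, -2.57410677e-07, -3.75613525e-04]), 'force': array([ 0.67218287,  0.55053344, -0.02483398]), 'torque': array([-0.07475506,  0.01991911, -0.03146655]), 'opening': 0.9966396839687116}
```

View pics/scene0.png

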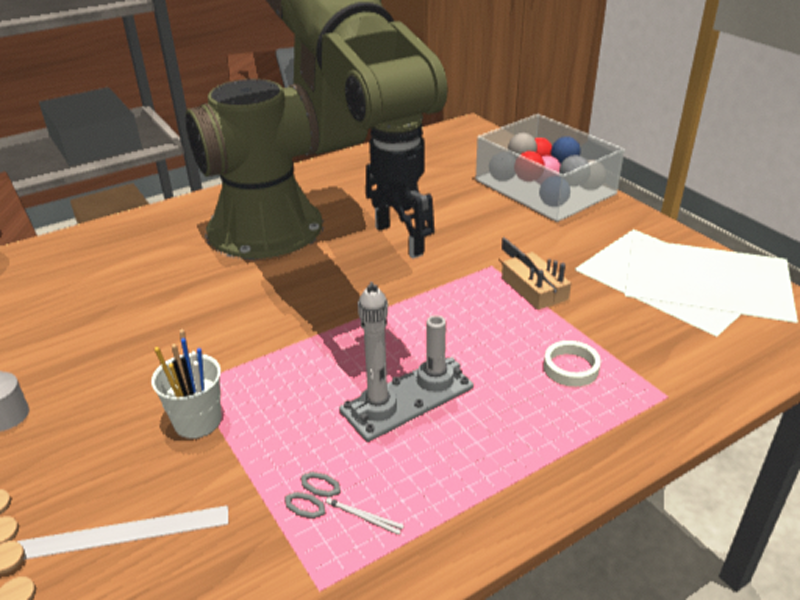

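View pics/side0.png

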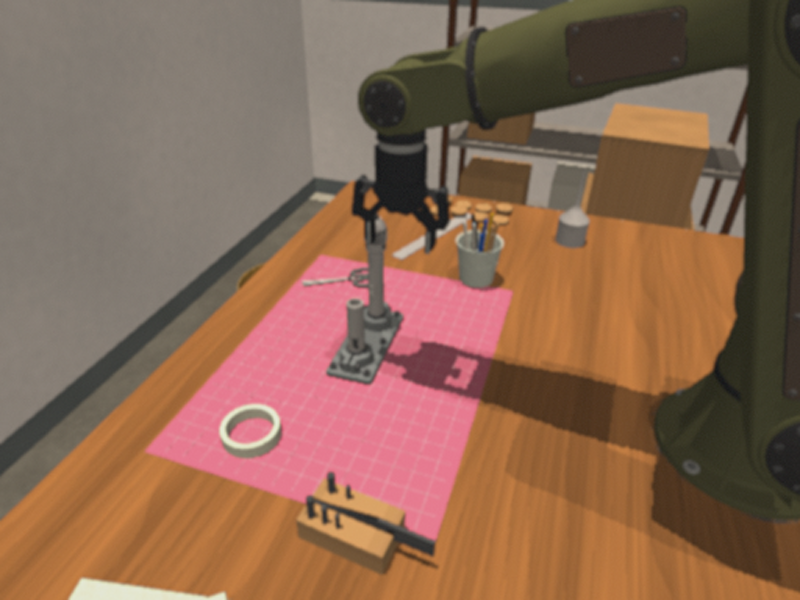

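View pics/wrist0.png

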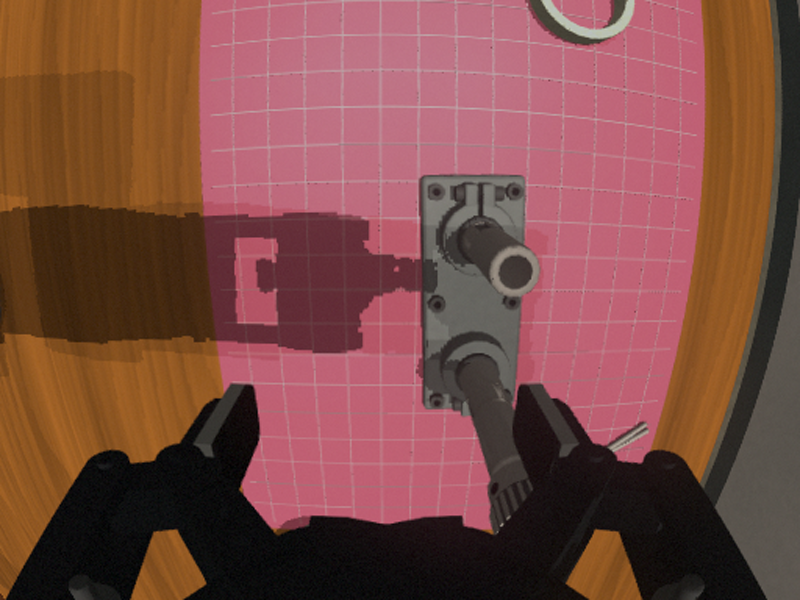

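```bash
cat > h.py <<'E'
import numpy as np, cv2
from plant import ctrl
def ray(n,u,v,c=None):
    c=c or ctrl.get_calibration(n); K=np.array(c["mtx"]);R=np.array(c["R"]);t=np.array(c["t"])
    x=(u-K[0,2])/K[0,0];y=(v-K[1,2])/K[1,1]
    if n=="wrist":
        r=np.hypot(x,y)+1e-9; d=np.array([x/r*np.sin(r),y/r*np.sin(r),np.cos(r)])
    else: d=np.array([x,y,1.])
    d=R.T@d; return -R.T@t, d/np.linalg.norm(d)
def atz(n,u,v,z,c=None):
    o,d=ray(n,u,v,c); return o+d*(z-o[2])/d[2]
def tri(*rs):
    A=sum(np.eye(3)-np.outer(d,d) for o,d in rs); b=sum((np.eye(3)-np.outer(d,d))@o for o,d in rs)
    p=np.linalg.solve(A,b); return p,[np.linalg.norm((np.eye(3)-np.outer(d,d))@(p-o)) for o,d in rs]
def proj(n,X,c=None):
    c=c or ctrl.get_calibration(n); K=np.array(c["mtx"]);p=np.array(c["R"])@np.array(X,float)+np.array(c["t"])
    if n=="wrist":
        r=np.hypot(p[0],p[1])+1e-9; th=np.arctan2(r,p[2]); q=np.array([p[0]/r*th,p[1]/r*th])
    else: q=p[:2]/p[2]
    return q[0]*K[0,0]+K[0,2],q[1]*K[1,1]+K[1,2]
E
python3 - <<'E'
from h import *
k=.64
print("camC",[ray(n,250,190)[0].round(0) for n in("scene","side")])
print("short scene/wrist z135",atz("scene",436*k,321*k,135),atz("wrist",515*k,271*k,135))
print("short side z135",atz("side",355*k,302*k,135))
print("chuck top z246",atz("scene",374*k,287*k,246))
for a in [(420,177),(524,177),(420,408),(522,408)]: print("clamp",atz("wrist",a[0]*k,a[1]*k,10).round(1))
print("bar end", atz("side",433*k,545*k,40),atz("scene",503*k,242*k,54))
print("tape",atz("scene",572*k,363*k,12),"pail",atz("scene",190*k,375*k,80),"sc",atz("scene",335*k,505*k,5))
m=[]
for n,(x,y,w,h) in [("scene",(215,180,100,75)),("side",(190,130,100,75)),("scene",(310,145,64,48)),("side",(180,295,112,84))]:
    im=cv2.imread(f"pics/{n}0.png"); im=ctrl.capture(n)[:,:,::-1]
    m.append(cv2.resize(im[y:y+h,x:x+w],(400,300),interpolation=cv2.INTER_CUBIC))
cv2.imwrite("pics/mos1.png",np.vstack([np.hstack(m[:2]),np.hstack(m[2:])]))
E
```

```text
camC [array([1357., -499.,  833.]), array([309., 736., 680.])]
short scene/wrist z135 [622.28533286  18.58890551 135.        ] [619.57099898  18.90752166 135.        ]
short side z135 [617.13995042  19.54996244 135.        ]
chuck top z246 [630.88593375 -90.45915412 246.        ]
clamp [576.   62.8  10. ]
clamp [659.5  65.7  10. ]
clamp [ 580.6 -139.6   10. ]
clamp [ 676.7 -142.6   10. ]
bar end [389.24067057 336.08984565  40.        ] [404.33928836 328.98180164  54.        ]
tape [710.05235954 230.95414958  12.        ] pail [ 467.05152171 -321.55249546   80.        ] sc [ 743.76631909 -231.09575769    5.        ]
```

View pics/mos1.png

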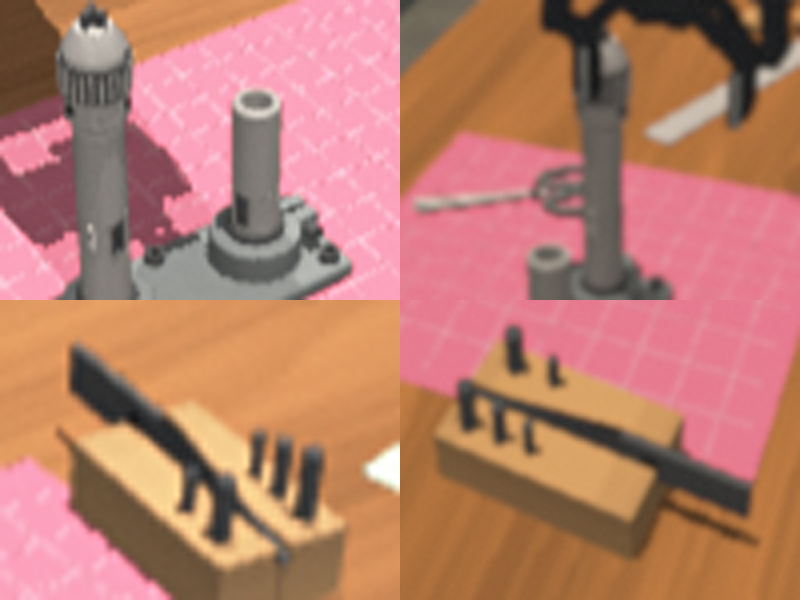

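```bash
python3 - <<'E'
from h import *
a=ray("scene",321.5,152.2);b=ray("side",278,347.4)
print(tri(a,b),atz("scene",321.5,152.2,54),atz("side",278,347.4,54)); print("tip",atz("scene",355.3,185.8,33))
print(proj("side",atz("scene",355.3,185.8,33)))
E
```

```text
(array([387.48538977, 340.37756551,  51.29500016]), [np.float64(0.6217528780095193), np.float64(0.6217528780096265)]) [391.51956196 337.65549383  54.        ] [386.70465598 341.59907692  54.        ]
tip [561.11091149 325.16154053  33.        ]
(np.float64(197.4070712573482), np.float64(319.992462133462))
```

>>> play_rows(rows=[[[-1,0.4,0.5],0],[[-1,1,0.8],0],[[0,1,0.9],0],[[0,1,0.9],0],[[0,1,0.9],0]])

```text
time_s: 0.98
ee_pos: [499.9, -110.8, 130.7]
eef_rot: [0.0, 1.0, -0.0, 0.0]
force: [0.7, 0.7, -0.9]
opening: 0.999
```

>>> play_rows(rows=[[[0,1,0.8],0],[[0,1,0.6],0],[[0,0.3,0],0],[[0,0,0],0]])

```text
time_s: 1.48
ee_pos: [500.2, -167.5, 96.8]
eef_rot: [0.0, 1.0, -0.0, 0.0]
force: [0.9, 0.7, 0.2]
opening: 0.998
```

```bash
python3 - <<'E'
from h import *
import pickle
c=ctrl.get_calibration("wrist"); s=ctrl.state(); im=ctrl.capture("wrist")
print(s["ee_pos"],s["time_s"]); pickle.dump((c,im),open("w1.pkl","wb"))
print([proj("wrist",p,c) for p in [(629,-91,93),(629,-91,170),(620,19,58)]])
cv2.imwrite("pics/w1.png",cv2.resize(im[:,:,::-1],(800,600),interpolation=cv2.INTER_CUBIC))
E
```

```text
[ 500.19194381 -167.53442412   96.82372931] 1.475
[(np.float64(464.49240793427634), np.float64(119.68330107154715)), (np.float64(570.158319495261), np.float64(142.8717479535753)), (np.float64(418.8119741376212), np.float64(-34.584831721322786))]
```

>>> play_rows(rows=[[[0.2,-1,0],0],[[0.2,-1,0],0],[[0.2,-1,0],0],[[0.1,-1,0],0],[[0,-1,0],0]])

```text
time_s: 2.15
ee_pos: [517.7, -40.7, 97.1]
eef_rot: [0.0, 1.0, 0.001, 0.001]
force: [0.6, -0.2, 0.5]
opening: 0.999
```

>>> play_rows(rows=[[[0,-1,0],0],[[0,-1,0],0],[[0,-0.9,0],0],[[0,0,0],0],[[0,0,0],0]])

```text
time_s: 2.78
ee_pos: [517.5, 30.0, 96.7]
eef_rot: [0.0, 1.0, 0.0, 0.0]
force: [-0.1, -1.4, 0.4]
opening: 1.0
```

```bash
python3 - <<'E'
from h import *
import pickle
c=ctrl.get_calibration("wrist"); s=ctrl.state(); im=ctrl.capture("wrist")
print(s["ee_pos"],s["time_s"]); pickle.dump((c,im),open("w2.pkl","wb"))
print([proj("wrist",p,c) for p in [(629,-91,93),(629,-91,170),(620,19,58)]])
cv2.imwrite("pics/w2.png",im[:,:,::-1])
c1,a=pickle.load(open("w1.pkl","rb"))
q=lambda i,p:cv2.resize(i[int(max(p[1]-55,0)):,int(max(p[0]-65,0)):][:150,:100,::-1],(400,600),interpolation=cv2.INTER_CUBIC)
P=proj("wrist",(629,-91,93),c1);Q=proj("wrist",(620,19,58),c)
print([(int(p[0]-65),int(p[1]-55)) for p in(P,Q)])
cv2.imwrite("pics/w12.png",np.hstack([q(a,P),q(im,Q)]))
E
```

```text
[517.5414971   29.97507502  96.68673514] 2.775
[(np.float64(381.2911246026871), np.float64(367.4736846565162)), (np.float64(413.07896323596924), np.float64(443.47407928767467)), (np.float64(387.2623403544222), np.float64(233.12463285230626))]
[(399, 64), (322, 178)]
```

View pics/w12.png

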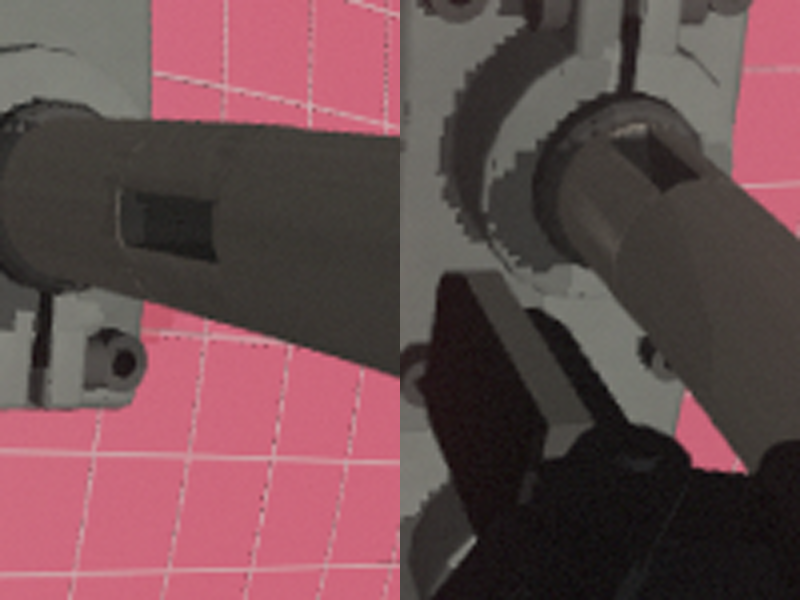

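```bash
cat > fit.py <<'E'
from h import *
import pickle
from scipy.optimize import least_squares
def fit(pk,org,cor,sil,x0,sgn):
    c,_=pickle.load(open(pk,"rb"))
    px=lambda p:(org[0]+(p[0]+.5)/4-.5,org[1]+(p[1]+.5)/4-.5)
    def f(q):
        x,y,th=q; r=[]
        for p,z,s in cor:
            a=np.array([sgn*14.4,s*4.2]);R=np.array([[np.cos(th),-np.sin(th)],[np.sin(th),np.cos(th)]])
            u=proj("wrist",[*(R@a+[x,y]),z],c); v=px(p); r+=[u[0]-v[0],u[1]-v[1]]
        for p in sil:
            o,d=ray("wrist",*px(p),c); n=np.array([-d[1],d[0]])/np.hypot(d[0],d[1])
            r.append((abs(n@(np.array([x,y])-o[:2]))-15)*1.5)
        return np.array(r)
    s=least_squares(f,x0); print(s.x,s.fun.round(1))
fit("w1.pkl",(399,64),[((120,188),81,1),((120,247),81,-1),((215,203),105,1),((215,262),105,-1)],
 [(150,118),(300,130),(390,137),(200,309),(300,342),(390,371)],[629,-91,.1],-1)
fit("w2.pkl",(322,178),[((217,137),46,-1),((250,133),46,1),((300,180),70,1),((262,190),70,-1)],
 [(300,150),(350,194),(398,236),(215,272),(300,395),(340,452)],[620,19,-1.35],-1)
E
python3 fit.py
```

```text
[ 6.23679460e+02 -9.13489971e+01  1.18915601e-01] [ 0.1  0.3  0.4 -0.6  0.  -0.3  0.1  0.5  0.  -1.1 -1.1 -1.4 -0.6 -0.5]
[621.45118012  18.06891701  -1.21911034] [-1.4  1.3  0.1 -1.5  1.7 -0.8  0.7  1.  -0.8 -1.  -0.9 -2.9 -0.5  0. ]
```

>>> play_rows(rows=[[[-0.3,-0.94,-0.3],0],[[-0.3,-0.94,-0.3],0],[[-0.3,-0.94,-0.3],0],[[-0.3,-0.94,-0.3],0],[[-0.3,-0.94,-0.3],0]])

```text
time_s: 3.45
ee_pos: [479.9, 147.6, 134.2]
eef_rot: [-0.0, 1.0, -0.0, 0.0]
force: [0.8, -0.7, -0.3]
opening: 1.003
```

>>> play_rows(rows=[[[-0.3,-0.94,-0.3],0],[[-0.3,-0.94,-0.3],0],[[-0.3,-0.94,-0.3],0],[[-0.3,-0.94,-0.3],0],[[-0.3,-0.94,0],0]])

```text
time_s: 4.08
ee_pos: [442.7, 265.3, 164.5]
eef_rot: [-0.0, 1.0, -0.0, 0.001]
force: [0.4, -0.4, 0.1]
opening: 1.0
```

>>> play_rows(rows=[[[-0.3,-0.94,0],0],[[-0.3,-0.94,0],0],[[-0.48,-1,0],0],[[0,0,0],-0.118],[[0,0,0],-0.118]])

```text
time_s: 4.7
ee_pos: [415.7, 336.7, 163.8]
eef_rot: [0.0, 0.982, 0.187, -0.0]
force: [-0.4, -0.2, -0.1]
opening: 1.002
```

>>> play_rows(rows=[[[0,0,0],-0.118],[[0,0,0],-0.118],[[0,0,0],-0.118],[[0,0,0],-0.118],[[0,0,0],-0.118]], jaw=0)

```text
time_s: 5.32
ee_pos: [415.9, 336.4, 163.9]
eef_rot: [0.0, 0.795, 0.606, 0.0]
force: [-0.2, 0.5, -0.2]
opening: 0.499
```

>>> play_rows(rows=[[[0,0,0],-0.118],[[0,0,0],0],[[0,0,0],0]])

```text
time_s: 5.7
ee_pos: [415.7, 336.7, 163.8]
eef_rot: [0.0, 0.739, 0.674, 0.0]
force: [-0.4, -0.5, -0.1]
opening: 0.503
```

```bash
python3 - <<'E'
from h import *
import pickle
c=ctrl.get_calibration("wrist"); s=ctrl.state(); im=ctrl.capture("wrist")
print(s["ee_pos"],s["eef_rot"],s["joint_positions"],s["time_s"],s["opening"]); pickle.dump((c,im),open("w3.pkl","wb"))
print([proj("wrist",p,c) for p in [(388.5,340,54),(561,325,33),(415.5,337.6,54)]])
a=cv2.imread("pics/w2.png")[200:265,365:415]
cv2.imwrite("pics/w3.png",np.hstack([cv2.resize(im[150:,110:410,::-1],None,fx=1.6,fy=1.6,interpolation=2),cv2.resize(a,(288,374),interpolation=2)]))
E
```

```text
[415.70512453 336.72321846 163.83413896] [1.03113016e-05 7.39119653e-01 6.73574152e-01 3.57439911e-05] [ 6.12348583e-01  3.32179202e-01  1.64276161e+00 -1.24265152e-05
  1.16657832e+00 -8.65714302e-01] 5.7 0.503087434910286
[(np.float64(248.10612587368945), np.float64(160.34430847078966)), (np.float64(248.52646507347453), np.float64(305.12354038149107)), (np.float64(248.1714256821201), np.float64(190.28767640492833))]
```

View pics/w3.png

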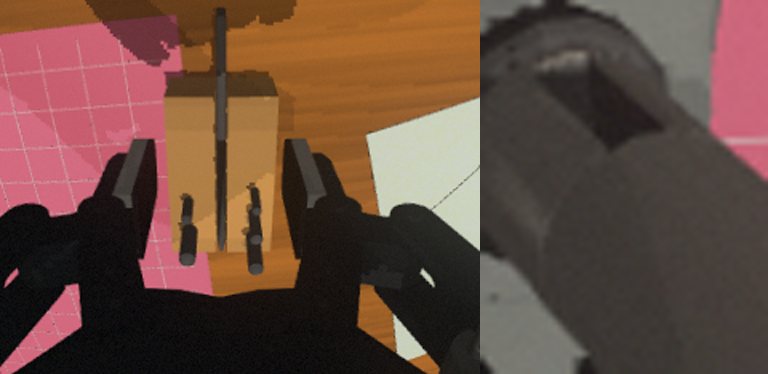

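>>> play_rows(rows=[[[0,-0.1,1],0],[[0,0,1],0],[[0,0,1],0],[[0,0,1],0],[[0,0,1],0]])

```text
time_s: 6.38
ee_pos: [413.1, 337.1, 38.0]
eef_rot: [0.0, 0.738, 0.674, 0.0]
force: [0.6, -0.3, -0.4]
opening: 0.502
```

>>> play_rows(rows=[[[0,0,0.71],0],[[0,0,0],0]])

```text
time_s: 6.62
ee_pos: [412.6, 336.9, 20.2]
eef_rot: [-0.0, 0.738, 0.675, -0.001]
force: [-0.1, 0.6, 0.9]
opening: 0.497
```

>>> play_rows(rows=[[[0,0,0],0],[[0,0,0],0],[[0,0,0],0],[[0,0,0],0],[[0,0,0],0]], jaw=-1, newtons=90)

```text
time_s: 7.25
ee_pos: [413.4, 337.5, 22.0]
eef_rot: [0.0, 0.738, 0.675, 0.001]
force: [-1.9, -1.0, 6.7]
opening: 0.048
```

>>> play_rows(rows=[[[0,0,0],0],[[0,0,0],0],[[0,0,-0.3],0],[[0,0,-0.5],0]])

```text
time_s: 7.75
ee_pos: [412.8, 337.1, 41.5]
eef_rot: [-0.0, 0.738, 0.675, -0.0]
force: [0.5, 0.1, -2.2]
opening: 0.049
```

>>> play_rows(rows=[[[0,0,-0.95],0],[[0,0,-0.95],0],[[-0.2,-0.4,0],-0.066],[[-0.8,-0.5,0],-0.066],[[-1,-0.4,0],0]])

```text
time_s: 8.38
ee_pos: [382.9, 286.6, 89.3]
eef_rot: [0.0, 0.663, 0.749, 0.0]
force: [0.8, 0.5, -1.5]
opening: 0.054
```

>>> play_rows(rows=[[[-1,0,0],0],[[-1,0,0],0],[[-1,0,0],0],[[-1,0,0],0],[[-1,0,0],0]])

```text
time_s: 9.0
ee_pos: [398.5, 162.0, 89.3]
eef_rot: [0.0, 0.664, 0.748, 0.0]
force: [0.7, 0.1, -1.5]
opening: 0.052
```

>>> play_rows(rows=[[[-1,0,0],0],[[-1,0,0],0],[[-1,0,0],0],[[-1,0,0],0],[[-1,0,0],0]])

```text
time_s: 9.62
ee_pos: [413.4, 37.9, 89.3]
eef_rot: [0.0, 0.664, 0.748, 0.0]
force: [0.1, -0.2, -2.1]
opening: 0.05
```

>>> play_rows(rows=[[[-1,0,0],0],[[-1,0,0],0],[[-1,0,0.2],0],[[-1,0,0.2],0],[[-1,0,0],0]])

```text
time_s: 10.25
ee_pos: [428.1, -86.3, 79.0]
eef_rot: [0.0, 0.664, 0.748, 0.0]
force: [0.2, -0.3, -1.6]
opening: 0.05
```

>>> play_rows(rows=[[[-0.6,0,0],0],[[-0.3,0,0],0],[[0,0,0],0]])

```text
time_s: 10.62
ee_pos: [430.8, -107.7, 78.7]
eef_rot: [0.0, 0.664, 0.748, 0.0]
force: [0.2, 0.3, -2.4]
opening: 0.05
```

```bash
cat > st.py <<'E'
from h import *
s=ctrl.state(); q=s["eef_rot"]; a=2*np.arctan2(q[2],q[1]); p=s["ee_pos"]
print("t",s["time_s"],"tcp",p.round(1),"toolx az",round(a,4),"F",s["force"].round(1),"T",s["torque"].round(2),"op",round(s["opening"],3),"j6",s["joint_positions"][5].round(2))
E
python3 st.py; python3 - <<'E'
from h import *
m=[]
for n,(x,y,w,h) in [("scene",(195,195,100,75)),("side",(180,130,112,84))]:
    im=ctrl.capture(n)[:,:,::-1]; cv2.imwrite(f"pics/{n}_ins.png",im)
    m.append(cv2.resize(im[y:y+h,x:x+w],(400,300),interpolation=cv2.INTER_CUBIC))
cv2.imwrite("pics/mos2.png",np.hstack(m))
E
```

```text
t 10.625 tcp [ 430.8 -107.7   78.7] toolx az 1.6899 F [ 0.2  0.3 -2.4] T [0.04 0.06 0.  ] op 0.05 j6 -2.02
```

View pics/mos2.png

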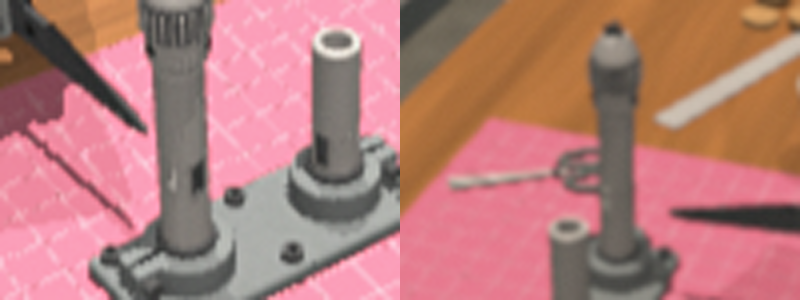

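```bash
python3 - <<'E'
from h import *
print(tri(ray("scene",231.2,227.5),ray("side",256.2,189.6)))
print("pred tip",proj("scene",(577.8,-90.1,88)),proj("side",(577.8,-90.1,88)))
p=(623.7+14.4*.993,-91.3+14.4*.119,93);print("slot",proj("scene",p))
E
```

```text
(array([574.89503025, -88.73081778,  85.51846835]), [np.float64(1.8160028878544414), np.float64(1.816002887854317)])
pred tip (np.float64(230.61532261489884), np.float64(227.1731056313014)) (np.float64(254.8614188759442), np.float64(188.76490167169177))
slot (np.float64(243.9097778790575), np.float64(239.62686927824743))
```

>>> play_rows(rows=[[[-0.264,0,0],0],[[0,0.3,0],0],[[0,0.5,0],0],[[0,0.4,0],0],[[0,0.2,0],0]])

```text
time_s: 11.35
ee_pos: [467.1, -109.9, 78.4]
eef_rot: [-0.0, 0.664, 0.748, -0.0]
force: [0.0, -0.8, -1.7]
opening: 0.053
```

```bash
python3 st.py
```

```text
t 11.35 tcp [ 467.1 -109.9   78.4] toolx az 1.6906 F [ 0.  -0.8 -1.7] T [-0.02  0.12  0.04] op 0.053 j6 -2.0
```

>>> play_rows(rows=[[[0,0.3,0],0],[[0,0.4,0],0],[[0,0.4,0],0],[[0,0,0],0]])

```text
time_s: 11.85
ee_pos: [494.1, -106.7, 78.3]
eef_rot: [-0.0, 0.664, 0.748, -0.0]
force: [-0.6, 0.1, -2.0]
opening: 0.049
```

```bash
python3 st.py
```

```text
t 11.85 tcp [ 494.1 -106.7   78.3] toolx az 1.6906 F [-0.6  0.1 -2. ] T [-0.03  0.08 -0.  ] op 0.049 j6 -1.98
```

>>> play_rows(rows=[[[0,0,0.04],0],[[0,0,0],0]])

```text
time_s: 12.1
ee_pos: [493.4, -106.9, 77.5]
eef_rot: [-0.0, 0.664, 0.748, -0.0]
force: [0.3, 0.1, -1.4]
opening: 0.053
```

>>> play_rows(rows=[[[0,0,0.03],0],[[0,0,0],0]])

```text
time_s: 12.35
ee_pos: [493.8, -107.0, 77.0]
eef_rot: [0.0, 0.664, 0.748, 0.0]
force: [0.1, -0.7, -0.2]
opening: 0.051
```

>>> play_rows(rows=[[[0,0.2,0],0],[[0,0.2,0],0],[[0,0.1,0],0]])

```text
time_s: 12.72
ee_pos: [506.1, -105.3, 76.7]
eef_rot: [-0.0, 0.664, 0.748, -0.0]
force: [-5.6, -1.1, 1.8]
opening: 0.05
```

```bash
python3 st.py
```

```text
t 12.725 tcp [ 506.1 -105.3   76.7] toolx az 1.6903 F [-5.6 -1.1  1.8] T [-0.11  0.57 -0.06] op 0.05 j6 -1.97
```

>>> play_rows(rows=[[[0,0.15,0],0],[[0,0.15,0],0],[[0,0,0],0]])

```text
time_s: 13.1
ee_pos: [513.2, -104.4, 76.5]
eef_rot: [-0.001, 0.664, 0.748, -0.0]
force: [-3.9, -0.5, -0.1]
opening: 0.049
```

>>> play_rows(rows=[[[0,0.15,0],0],[[0,0.15,0],0],[[0,0,0],0]])

```text
time_s: 13.48
ee_pos: [521.3, -103.5, 76.7]
eef_rot: [0.0, 0.664, 0.748, 0.0]
force: [-0.0, 0.6, -1.2]
opening: 0.048
```

```bash
python3 st.py
```

```text
t 13.475 tcp [ 521.3 -103.5   76.7] toolx az 1.6904 F [-0.   0.6 -1.2] T [-0.04  0.06  0.04] op 0.048 j6 -1.96
```

>>> play_rows(rows=[[[0,0.15,0],0],[[0,0.1,0],0],[[0,0,0],0]])

```text
time_s: 13.85
ee_pos: [527.3, -102.8, 76.7]
eef_rot: [0.0, 0.664, 0.748, 0.0]
force: [-0.6, -0.4, -0.7]
opening: 0.046
```

```bash
python3 st.py; python3 - <<'E'
from h import *
m=[]
for n,(x,y,w,h) in [("scene",(195,170,100,75)),("side",(180,130,112,84))]:
    im=ctrl.capture(n)[:,:,::-1]; b=cv2.imread(f"pics/{n}_ins.png")
    for i in(b,im): m.append(cv2.resize(i[y:y+h,x:x+w],(400,300),interpolation=cv2.INTER_CUBIC))
cv2.imwrite("pics/mos3.png",np.vstack([np.hstack(m[:2]),np.hstack(m[2:])]))
E
```

```text
t 13.85 tcp [ 527.3 -102.8   76.7] toolx az 1.6903 F [-0.6 -0.4 -0.7] T [ 0.03  0.05 -0.04] op 0.046 j6 -1.95
```

View pics/mos3.png

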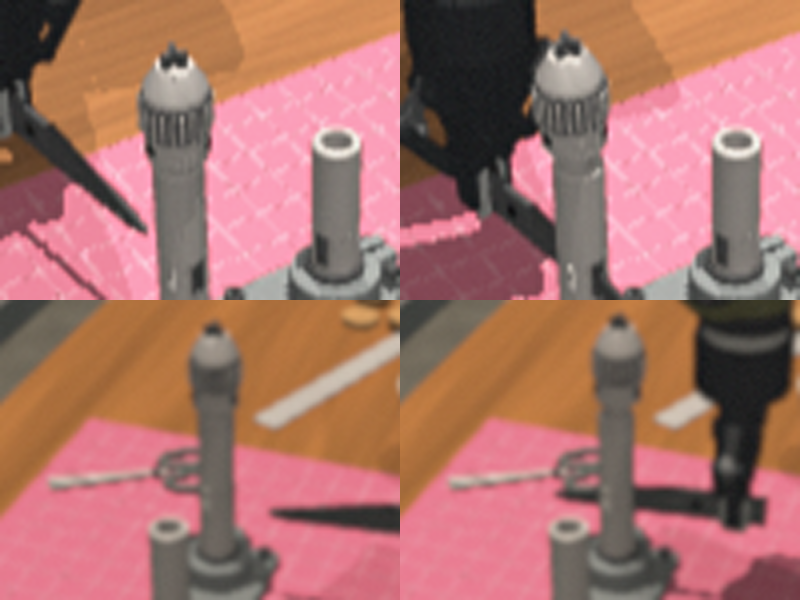

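>>> play_rows(rows=[[[0,-0.4,0],0],[[0,-0.8,0],0],[[0,-0.9,0],0],[[0,-1,0],0],[[0,-1,0],0]])

```text
time_s: 14.58
ee_pos: [423.9, -115.1, 76.7]
eef_rot: [-0.0, 0.664, 0.748, -0.0]
force: [0.4, 0.6, -1.6]
opening: 0.052
```

>>> play_rows(rows=[[[0,-1,0],0],[[0,-0.1,0],0],[[0,0,-0.93],0.066],[[0,0,0],0.067],[[0,-0.5,0],0]])

```text
time_s: 15.2
ee_pos: [385.6, -117.2, 100.1]
eef_rot: [0.0, 0.738, 0.675, 0.0]
force: [-0.1, -0.4, -2.1]
opening: 0.054
```

```bash
python3 st.py
```

```text
t 15.2 tcp [ 385.6 -117.2  100.1] toolx az 1.4822 F [-0.1 -0.4 -2.1] T [0.06 0.13 0.03] op 0.054 j6 -1.87
```

>>> play_rows(rows=[[[1,-0.1,0],0],[[1,-0.1,0],0],[[1,-0.1,0],0],[[1,-0.1,0],0],[[1,-0.1,0],0]])

```text
time_s: 15.82
ee_pos: [383.5, 9.2, 99.8]
eef_rot: [-0.0, 0.737, 0.676, -0.0]
force: [0.3, 0.3, -2.2]
opening: 0.051
```

>>> play_rows(rows=[[[1,0,0],0],[[1,0,0],0],[[1,0,0],0],[[1,0,0],0],[[1,0,0],0]])

```text
time_s: 16.45
ee_pos: [394.8, 133.5, 99.7]
eef_rot: [-0.0, 0.737, 0.676, -0.0]
force: [0.3, 0.6, -2.5]
opening: 0.05
```

>>> play_rows(rows=[[[1,0,0],0],[[1,0,0],0],[[1,0,0],0],[[1,0,0],0],[[1,0,0],0]])

```text
time_s: 17.08
ee_pos: [406.0, 257.8, 99.7]
eef_rot: [-0.0, 0.737, 0.676, -0.0]
force: [0.6, -0.4, -1.6]
opening: 0.049
```

>>> play_rows(rows=[[[1,0,0],0],[[1,0,0],0],[[1,0,0],0],[[0.2,0,0],0],[[0,0,0],0]])

```text
time_s: 17.7
ee_pos: [413.5, 336.5, 99.7]
eef_rot: [-0.0, 0.738, 0.675, -0.0]
force: [-0.1, -0.5, -1.5]
opening: 0.047
```

```bash
python3 st.py
```

```text
t 17.7 tcp [413.5 336.5  99.7] toolx az 1.4828 F [-0.1 -0.5 -1.5] T [0.04 0.03 0.04] op 0.047 j6 -0.87
```

>>> play_rows(rows=[[[0.03,0,0.7],0],[[0,0,0.9],0],[[0,0,0.8],0],[[0,0,0.2],0],[[0,0,0],0]])

```text
time_s: 18.32
ee_pos: [413.9, 337.5, 34.8]
eef_rot: [-0.0, 0.738, 0.675, -0.0]
force: [0.9, 0.5, -0.9]
opening: 0.05
```

>>> play_rows(rows=[[[0,0,0.2],0],[[0,0,0.2],0],[[0,0,0.08],0],[[0,0,0],0]])

```text
time_s: 18.82
ee_pos: [413.9, 337.8, 22.9]
eef_rot: [-0.0, 0.738, 0.675, -0.0]
force: [1.0, -0.4, -1.6]
opening: 0.05
```

```bash
python3 st.py
```

```text
t 18.825 tcp [413.9 337.8  22.9] toolx az 1.4813 F [ 1.  -0.4 -1.6] T [-0.05  0.08  0.01] op 0.05 j6 -0.87
```

>>> play_rows(rows=[[[0,0,0.03],0],[[0,0,0],0],[[0,0,0],0]], jaw=0.2)

```text
time_s: 19.2
ee_pos: [414.0, 337.9, 22.4]
eef_rot: [0.0, 0.738, 0.675, 0.0]
force: [-0.1, 0.7, -0.2]
opening: 0.597
```

>>> play_rows(rows=[[[0,0,-0.5],0],[[0,0,-1],0],[[0,0,-1],0],[[0,0,-1],0],[[0,0,-0.6],0]])

```text
time_s: 19.82
ee_pos: [414.2, 338.1, 126.8]
eef_rot: [0.0, 0.738, 0.675, 0.001]
force: [0.2, -0.8, 0.3]
opening: 0.602
```

>>> play_rows(rows=[[[-1,0.6,-1],0],[[-1,0.6,-1],0],[[-1,0.6,-1],0],[[-1,0.6,-1],0],[[-1,0.6,-1],0]], jaw=1)

```text
time_s: 20.45
ee_pos: [477.6, 205.7, 250.8]
eef_rot: [-0.0, 0.738, 0.675, -0.0]
force: [0.3, -0.6, 0.8]
opening: 1.001
```

>>> play_rows(rows=[[[-1,0.6,-1],0],[[-1,0.6,0],0],[[-1,0.6,0],0],[[-1,0.6,0],0],[[-1,0.6,0],0]])

```text
time_s: 21.08
ee_pos: [541.2, 74.5, 275.0]
eef_rot: [-0.0, 0.738, 0.675, -0.0]
force: [-0.1, 0.6, 0.2]
opening: 1.001
```

```bash
python3 st.py; cat >> fit.py <<'E'
print("refit")
for S in ([(300,150),(350,194),(398,236),(215,272),(300,395),(340,452)],[(300,150),(350,194),(398,236),(215,272)]):
  fit("w2.pkl",(322,178),[((211.6,134),46,-1),((247,122.8),46,1),((299,176.8),70,1),((263.6,192),70,-1)],S,[620,19,-1.35],-1)
E
python3 fit.py
python3 - <<'E'
from h import *
m=[]
for n,(x,y,w,h) in [("side",(170,285,120,90)),("scene",(190,165,100,75))]:
    im=ctrl.capture(n)[:,:,::-1]
    m.append(cv2.resize(im[y:y+h,x:x+w],(400,300),interpolation=cv2.INTER_CUBIC))
cv2.imwrite("pics/rack.png",np.hstack(m))
E
```

```text
t 21.075 tcp [541.2  74.5 275. ] toolx az 1.4813 F [-0.1  0.6  0.2] T [ 0.04 -0.02  0.  ] op 1.001 j6 -1.41
[ 6.23679460e+02 -9.13489971e+01  1.18915601e-01] [ 0.1  0.3  0.4 -0.6  0.  -0.3  0.1  0.5  0.  -1.1 -1.1 -1.4 -0.6 -0.5]
[621.45118012  18.06891701  -1.21911034] [-1.4  1.3  0.1 -1.5  1.7 -0.8  0.7  1.  -0.8 -1.  -0.9 -2.9 -0.5  0. ]
refit
[620.91075382  18.65604524  -1.21332079] [-0.7  1.4  0.3  0.4  1.3 -0.8 -0.4 -0.2 -1.  -1.2 -1.2 -2.9 -0.5  0. ]
[620.79617445  18.63516375  -1.22050707] [-0.7  1.4  0.2  0.4  1.3 -0.7 -0.4 -0.3 -0.9 -1.1 -1.1 -3. ]
```

View pics/rack.png

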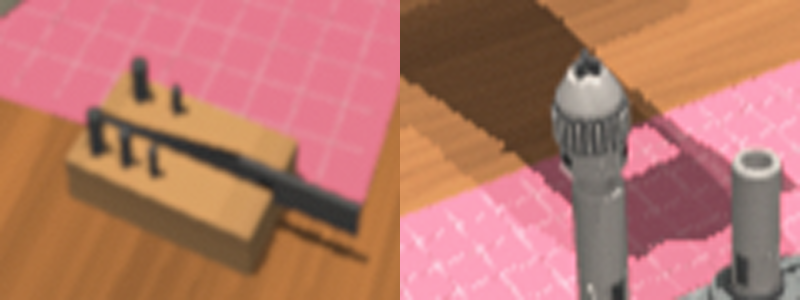

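>>> play_rows(rows=[[[-1,0.62,0],0],[[-1,0.62,0],0],[[-1,0.62,0],0],[[-1,0.62,0],0],[[-1,0.62,0],0]])

```text
time_s: 21.8
ee_pos: [607.1, -56.1, 274.9]
eef_rot: [-0.0, 0.738, 0.675, -0.0]
force: [0.3, 0.2, 0.3]
opening: 1.002
```

>>> play_rows(rows=[[[-1,0.62,0],0],[[-0.31,0.16,0],0],[[0,0,0],0]])

```text
time_s: 22.18
ee_pos: [623.3, -89.9, 274.6]
eef_rot: [-0.0, 0.738, 0.675, -0.0]
force: [-0.6, -0.9, -0.5]
opening: 0.999
```

```bash
python3 st.py; python3 - <<'E'
from h import *
c=ctrl.get_calibration("wrist"); im=ctrl.capture("wrist")
print([proj("wrist",p,c) for p in [(623.7,-91.3,252),(623.7,-91.3,212),(620.9,18.6,135)]])
cv2.imwrite("pics/w4.png",im[:,:,::-1])
m=[cv2.resize(im[180:384,150:350,::-1],(600,600),interpolation=2)]
cv2.imwrite("pics/w4c.png",m[0])
E
```

```text
t 22.175 tcp [623.3 -89.9 274.6] toolx az 1.4811 F [-0.6 -0.9 -0.5] T [-0.01  0.04  0.01] op 0.999 j6 -1.68
[(np.float64(245.34475389173227), np.float64(233.69647594570176)), (np.float64(245.51810503386164), np.float64(210.29691420344705)), (np.float64(353.0355412499111), np.float64(170.70479171007787))]
```

View pics/w4c.png

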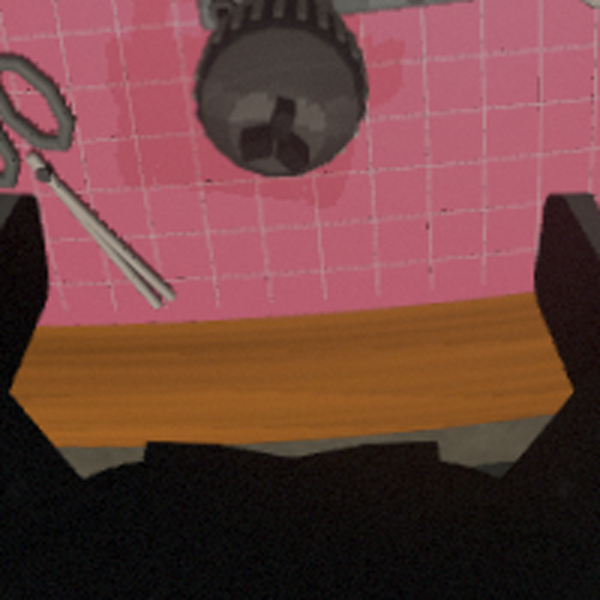

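```bash
python3 - <<'E'
from h import *
im=cv2.imread("pics/w4.png");g=cv2.cvtColor(im,6)
for p in [(644.2,-91.3,224),(644.2,-91.3,218),(640,-91.3,230),(623.7,-70.8,215),(623.7,-111.8,215)]: print(p,np.round(proj("wrist",p),1))
u,v=proj("wrist",(620.9,18.6,135));print(u,v)
x,y=int(u)-40,int(v)-40
a=cv2.resize(im[y:y+80,x:x+80],(400,400),interpolation=2)
b=cv2.resize(im[160:250,200:290],(400,400),interpolation=2)
print(x,y); cv2.imwrite("pics/w4d.png",np.hstack([a,b]))
E
```

```text
(644.2, -91.3, 224) [247.5 242.3]
(644.2, -91.3, 218) [247.4 238.7]
(640, -91.3, 230) [247. 241.]
(623.7, -70.8, 215) [272.9 209.4]
(623.7, -111.8, 215) [217.2 214.1]
352.614388436484 170.78592129452525
312 130
```

View pics/w4d.png

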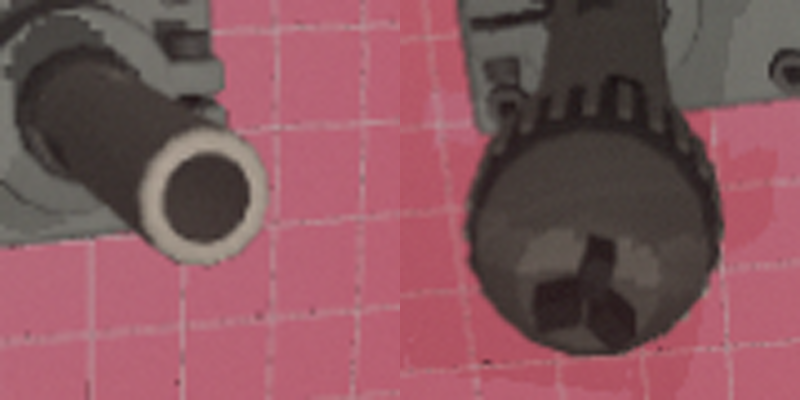

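>>> play_rows(rows=[[[-0.09,-0.04,0.5],0],[[0,0,0.9],0],[[0,0,0.9],0],[[0,0,0.8],0],[[0,0,0.3],0]])

```text
time_s: 22.85
ee_pos: [621.6, -91.9, 188.1]
eef_rot: [-0.001, 0.738, 0.675, -0.001]
force: [0.3, 0.4, 0.6]
opening: 1.004
```

>>> play_rows(rows=[[[0,0,0],0],[[0,0,0],0],[[0,0,0],0],[[0,0,0],0],[[0,0,0],0]], jaw=-1, newtons=80)

```text
time_s: 23.48
ee_pos: [622.6, -92.5, 190.4]
eef_rot: [0.0, 0.738, 0.675, 0.0]
force: [0.5, 2.0, 5.1]
opening: 0.46
```

>>> play_rows(rows=[[[0,0,0],0],[[0,0,0],0],[[0,0,0],0]])

```text
time_s: 23.85
ee_pos: [622.4, -92.5, 190.0]
eef_rot: [0.0, 0.738, 0.675, 0.0]
force: [1.5, 1.0, 4.7]
opening: 0.459
```

```bash
python3 st.py
```

```text
t 23.85 tcp [622.4 -92.5 190. ] toolx az 1.4813 F [1.5 1.  4.7] T [ 0.26 -0.27 -0.03] op 0.459 j6 -1.69
```

>>> play_rows(rows=[[[0,0,-0.2],0],[[0,0,-0.3],0],[[0,0,0],0]])

```text
time_s: 24.22
ee_pos: [622.3, -92.7, 202.6]
eef_rot: [0.0, 0.738, 0.675, -0.0]
force: [0.3, -1.2, -5.2]
opening: 0.457
```

```bash
python3 st.py
```

```text
t 24.225 tcp [622.3 -92.7 202.6] toolx az 1.4812 F [ 0.3 -1.2 -5.2] T [-0.03  0.01 -0.01] op 0.457 j6 -1.69
```

>>> play_rows(rows=[[[0,0,-0.7],0],[[0,0,-0.8],0],[[0,0,-0.8],0],[[0,0,-0.6],0],[[0,0,0],0]])

```text
time_s: 24.85
ee_pos: [622.6, -92.6, 276.2]
eef_rot: [0.001, 0.738, 0.675, 0.001]
force: [0.4, 0.3, -5.1]
opening: 0.462
```

```bash
python3 st.py; python3 - <<'E'
from h import *
for n in("scene","side"): cv2.imwrite(f"pics/{n}_lift.png",ctrl.capture(n)[:,:,::-1])
for z in (185,261): print(z,proj("scene",(622.4,-92.5,z)),proj("side",(622.4,-92.5,z)))
E
```

```text
t 24.85 tcp [622.6 -92.6 276.2] toolx az 1.4812 F [ 0.4  0.3 -5.1] T [-0.   -0.07 -0.  ] op 0.462 j6 -1.69
185 (np.float64(237.66405103581096), np.float64(204.82563098592735)) (np.float64(240.32435884546396), np.float64(156.12436155423592))
261 (np.float64(236.1685301873352), np.float64(176.23179667108207)) (np.float64(240.115844077012), np.float64(130.92674610032122))
```

>>> play_rows(rows=[[[0.6,-0.1,0],0],[[0.9,-0.1,0],0],[[1,-0.1,0],0],[[1,-0.1,0],0],[[0.88,-0.1,0],0]])

```text
time_s: 25.58
ee_pos: [619.4, 20.0, 274.6]
eef_rot: [-0.0, 0.738, 0.675, -0.0]
force: [0.3, -0.1, -4.4]
opening: 0.459
```

>>> play_rows(rows=[[[0,0,0],0.1065],[[0,0,0],0.1065],[[0,0,0],0.1065],[[0,0,0],0.1065],[[0,0,0],0.1065]])

```text
time_s: 26.2
ee_pos: [619.5, 18.8, 274.6]
eef_rot: [-0.0, 0.949, 0.315, -0.0]
force: [1.1, -0.1, -4.7]
opening: 0.459
```

>>> play_rows(rows=[[[0,0,0],0.1065],[[0,0,0],0.1065],[[0,0,0],0.1065],[[0,0,0],0],[[0,0,0],0]])

```text
time_s: 26.82
ee_pos: [619.6, 18.2, 274.7]
eef_rot: [-0.0, 0.997, 0.073, -0.0]
force: [-0.4, 0.2, -4.8]
opening: 0.452
```

```bash
python3 st.py; python3 - <<'E'
from h import *
m=[]
for n in("scene","side"):
    im=ctrl.capture(n)[:,:,::-1]; cv2.imwrite(f"pics/{n}_pre.png",im)
    u,v=map(int,proj(n,(620,18,160))); print(n,u-25,v-30,[np.round(proj(n,(620,18,z)),1) for z in(135,186)])
    m.append(cv2.resize(im[v-30:v+30,u-25:u+25],(400,480),interpolation=2))
cv2.imwrite("pics/pre.png",np.hstack(m))
E
```

```text
t 26.825 tcp [619.6  18.2 274.7] toolx az 0.1471 F [-0.4  0.2 -4.8] T [ 0.02  0.03 -0.03] op 0.452 j6 -0.18
scene 253 166 [array([278.3, 205. ]), array([278.5, 187.5])]
side 201 154 [array([226.4, 192.7]), array([225.8, 176.1])]
```

View pics/pre.png

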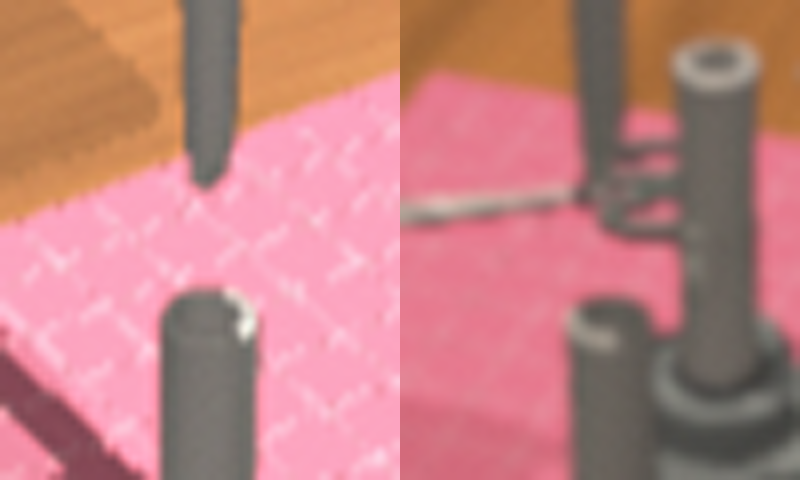

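>>> play_rows(rows=[[[0,0,0.6],0],[[0,0,0.8],0],[[0,0,0.5],0],[[0,0,0.4],0],[[0,0,0],0]])

```text
time_s: 27.55
ee_pos: [619.4, 17.6, 216.6]
eef_rot: [-0.0, 0.997, 0.071, -0.001]
force: [-0.9, 0.2, -4.4]
opening: 0.455
```

```bash
python3 st.py
```

```text
t 27.55 tcp [619.4  17.6 216.6] toolx az 0.1431 F [-0.9  0.2 -4.4] T [-0.03 -0.02  0.  ] op 0.455 j6 -0.17
```

>>> play_rows(rows=[[[0,0,0.4],0],[[0,0,0.4],0],[[0,0,0.4],0],[[0,0,0],0]])

```text
time_s: 28.05
ee_pos: [619.3, 17.7, 186.2]
eef_rot: [-0.0, 0.997, 0.071, -0.001]
force: [-0.5, 0.8, -4.5]
opening: 0.46
```

```bash
python3 st.py
```

```text
t 28.05 tcp [619.3  17.7 186.2] toolx az 0.143 F [-0.5  0.8 -4.5] T [0.23 0.11 0.  ] op 0.46 j6 -0.17
```

>>> play_rows(rows=[[[0,0,0.3],0],[[0,0,0.3],0],[[0,0,0.2],0],[[0,0,0],0]])

```text
time_s: 28.55
ee_pos: [619.3, 17.7, 166.6]
eef_rot: [-0.0, 0.997, 0.071, -0.001]
force: [-2.7, 0.6, -5.1]
opening: 0.457
```

```bash
python3 st.py
```

```text
t 28.55 tcp [619.3  17.7 166.6] toolx az 0.1429 F [-2.7  0.6 -5.1] T [ 0.38  0.78 -0.01] op 0.457 j6 -0.17
```

>>> play_rows(rows=[[[0,0,0.1],0],[[0,0,0.1],0],[[0,0,0],0]])

```text
time_s: 28.92
ee_pos: [619.5, 17.7, 162.0]
eef_rot: [-0.0, 0.997, 0.071, -0.0]
force: [-3.5, 1.8, -4.8]
opening: 0.46
```

```bash
python3 st.py
```

```text
t 28.925 tcp [619.5  17.7 162. ] toolx az 0.143 F [-3.5  1.8 -4.8] T [ 0.44  0.83 -0.03] op 0.46 j6 -0.17
```

>>> play_rows(rows=[[[-0.04,-0.02,0],0],[[0,0,0],0],[[0,0,0.06],0],[[0,0,0.06],0],[[0,0,0],0]])

```text
time_s: 29.55
ee_pos: [618.6, 18.0, 159.2]
eef_rot: [-0.0, 0.997, 0.071, 0.0]
force: [-1.9, 1.5, -4.5]
opening: 0.46
```

```bash
python3 st.py
```

```text
t 29.55 tcp [618.6  18.  159.2] toolx az 0.1429 F [-1.9  1.5 -4.5] T [0.38 0.21 0.01] op 0.46 j6 -0.17
```

>>> play_rows(rows=[[[0,0,0.06],0],[[0,0,0.04],0],[[0,0,0],0]])

```text
time_s: 29.92
ee_pos: [618.7, 18.1, 156.8]
eef_rot: [-0.0, 0.997, 0.071, 0.0]
force: [-0.7, 1.7, -4.7]
opening: 0.46
```

```bash
python3 st.py
```

```text
t 29.925 tcp [618.7  18.1 156.8] toolx az 0.143 F [-0.7  1.7 -4.7] T [ 0.45  0.05 -0.02] op 0.46 j6 -0.17
```

>>> play_rows(rows=[[[-0.01,-0.025,0.06],0],[[0,0,0.04],0],[[0,0,0],0]])

```text
time_s: 30.3
ee_pos: [618.6, 18.5, 154.9]
eef_rot: [0.0, 0.997, 0.071, 0.001]
force: [0.2, 2.0, 3.8]
opening: 0.458
```

```bash
python3 st.py
```

```text
t 30.3 tcp [618.6  18.5 154.9] toolx az 0.1429 F [0.2 2.  3.8] T [ 0.32 -0.03 -0.02] op 0.458 j6 -0.17
```

>>> play_rows(rows=[[[0,0,0.06],0],[[0,0,0.04],0],[[0,0,0],0]])

```text
time_s: 30.68
ee_pos: [618.5, 18.5, 151.8]
eef_rot: [0.0, 0.997, 0.071, 0.0]
force: [3.4, 1.8, -2.0]
opening: 0.457
```

```bash
python3 st.py
```

```text
t 30.675 tcp [618.5  18.5 151.8] toolx az 0.1429 F [ 3.4  1.8 -2. ] T [ 0.3  -0.74  0.01] op 0.457 j6 -0.17
```

>>> play_rows(rows=[[[0,0,0.06],0],[[0,0,0],0]])

```text
time_s: 30.92
ee_pos: [618.6, 18.5, 149.7]
eef_rot: [0.0, 0.997, 0.071, 0.0]
force: [6.0, 2.3, -3.8]
opening: 0.463
```

```bash
python3 st.py
```

```text
t 30.925 tcp [618.6  18.5 149.7] toolx az 0.1429 F [ 6.   2.3 -3.8] T [ 0.33 -1.16  0.06] op 0.463 j6 -0.17
```

>>> play_rows(rows=[[[0,0,0.06],0],[[0,0,0],0]])

```text
time_s: 31.18
ee_pos: [618.7, 18.5, 149.4]
eef_rot: [0.0, 0.997, 0.071, 0.001]
force: [2.5, 1.5, 5.8]
opening: 0.461
```

```bash
python3 st.py
```

```text
t 31.175 tcp [618.7  18.5 149.4] toolx az 0.1429 F [2.5 1.5 5.8] T [ 0.27 -0.31 -0.01] op 0.461 j6 -0.17
```

>>> play_rows(rows=[[[0,0,0.04],0],[[0,0,0.04],0],[[0,0,0],0]])

```text
time_s: 31.55
ee_pos: [618.9, 18.5, 149.1]
eef_rot: [0.0, 0.997, 0.071, 0.001]
force: [-2.8, 1.1, 18.8]
opening: 0.459
```

```bash
python3 st.py
```

```text
t 31.55 tcp [618.9  18.5 149.1] toolx az 0.1429 F [-2.8  1.1 18.8] T [0.21 0.9  0.03] op 0.459 j6 -0.17
```

>>> play_rows(rows=[[[0,0,0.04],0],[[0,0,0.04],0],[[0,0,0],0]])

```text
time_s: 31.92
ee_pos: [619.7, 18.4, 148.6]
eef_rot: [0.0, 0.997, 0.071, 0.003]
force: [-4.0, 1.4, 28.4]
opening: 0.456
```

```bash
python3 st.py
```

```text
t 31.925 tcp [619.7  18.4 148.6] toolx az 0.143 F [-4.   1.4 28.4] T [0.22 0.92 0.03] op 0.456 j6 -0.17
```

>>> play_rows(rows=[[[0,0,-0.1],0],[[0,0,-0.1],0],[[0,0,-0.02],0],[[0,0,0],0]])

```text
time_s: 32.42
ee_pos: [618.9, 18.5, 149.8]
eef_rot: [0.0, 0.997, 0.071, 0.001]
force: [9.8, 0.5, -5.7]
opening: 0.456
```

```bash
python3 st.py
```

```text
t 32.425 tcp [618.9  18.5 149.8] toolx az 0.1428 F [ 9.8  0.5 -5.7] T [ 0.32 -1.9   0.01] op 0.456 j6 -0.17
```

>>> play_rows(rows=[[[0,0,0],0],[[0,0,0],0],[[0,0,0],0],[[0,0,0],0],[[0,0,0],0]], jaw=1)

```text
time_s: 33.05
ee_pos: [618.2, 18.6, 150.3]
eef_rot: [0.0, 0.997, 0.071, -0.0]
force: [-0.6, -0.2, 0.3]
opening: 0.997
```

>>> play_rows(rows=[[[0,0,-0.6],0],[[0,0,-1],0],[[0,0,-1],0],[[0,0,-1],0],[[0,0,-1],0]])

```text
time_s: 33.67
ee_pos: [618.2, 18.6, 267.4]
eef_rot: [0.0, 0.997, 0.071, 0.001]
force: [0.3, -0.0, 0.4]
opening: 1.001
```

>>> play_rows(rows=[[[-1,0,-0.5],0],[[-1,0,0],0],[[-1,0,0],0],[[-1,0,0],0],[[-1,0,0],0]])

```text
time_s: 34.3
ee_pos: [493.7, 0.7, 279.0]
eef_rot: [0.0, 0.997, 0.071, 0.001]
force: [0.3, -0.9, 0.1]
opening: 0.999
```

```bash
python3 st.py; python3 - <<'E'
from h import *
# chuck silhouette in scene: jaws' top row at home (z=211) and neck check by template from the lifted/home picture
for n,X,Z in(("scene",(619.5,18.3),211),("side",(619.5,18.3),211)):
    im=ctrl.capture(n)[:,:,::-1]; cv2.imwrite(f"pics/{n}_end.png",im)
    a=cv2.imread("pics/scene_ins.png" if n=="scene" else "pics/side_ins.png")   # chuck home in long
    u,v=map(int,np.round(proj(n,(623,-92,170+45))))
    t=a[v-20:v+16,u-9:u+10]
    u2,v2=map(int,np.round(proj(n,(*X,135+45))))
    w=im[v2-40:v2+36,u2-22:u2+23]
    r=cv2.matchTemplate(w,t,cv2.TM_CCOEFF_NORMED); _,m,_,l=cv2.minMaxLoc(r)
    print(n,"match",round(m,2),"offset px from home",l[0]-22+9,l[1]-40+20, "px per 10mm", np.round(proj(n,(*X,180))[1]-proj(n,(*X,190))[1],1))
E
```

```text
t 34.3 tcp [493.7   0.7 279. ] toolx az 0.143 F [ 0.3 -0.9  0.1] T [ 0.02  0.01 -0.  ] op 0.999 j6 -0.22
scene match 0.83 offset px from home 0 0 px per 10mm 3.5
side match 0.75 offset px from home 1 0 px per 10mm 3.4
```

```bash
python3 -c "
from plant import ctrl
print(ctrl.sign_off())"
```

```text
the job is handed in; nothing more can be done
None
```

The job is handed in at 34 s of the 64 s allowed. I drove the drift from the robot's side through the long socket's slot until its tip was about 50 mm past the axis. The push force rose to about 6 N in the readings and then dropped to zero. Pictures showed the chuck standing proud, so I pulled the drift out and put it back in its rack. I then lifted the chuck clear, turned it about -77° onto the short socket's slot and pushed it down.

**Seated:** the chuck met resistance about 6 mm proud, gave way, and stopped at the predicted home height. It took a 28 N downward push with under 1 mm of further movement.

**Picture check:** after release, comparing the images with the chuck's earlier home view put it 0 px from the home height in both the scene and side cameras (about 3.5 px per 10 mm). The match scores were only 0.83 and 0.75, so the push is the stronger evidence. In the side view it was also 1 px off sideways.

**Side force:** easing off before release left about 10 N sideways, which went to zero when the jaws opened.

**Not checked:** I had used all 12 views, so I did not look at the finished scene by eye. I never moved the gripper to the pail, scissors or tape, but I did not check them at the end.

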